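# Lever the stuck top plate of a die set up against its collars

## Task

The heavy top plate of the die set has stuck low on its two guide posts. Take the pry bar, lay it over the fulcrum block with its tip pushed in under the plate's overhanging front edge until it gently meets the bed block, and lever the plate up until it stops against the collars, without straining it once it is there. Then draw the bar out and leave it lying flat on the table, off the fulcrum block and clear of the die set; keep the gripper itself off the die set and do not disturb the other things.

Things in the scene. Friction and masses are not known exactly. Their poses are not given: they have to be found in the camera images.
- die_set: Fixed steel die set: a sole 94 x 154 mm, 5 mm thick, two upright guide posts (18 mm thick, 97 mm high, 50 mm either side of the middle) with a collar near the top of each. Origin: underside centre on the table. Its front looks along its own -x, z is up.
- bed_block: Fixed plain steel block of the die set under the top plate, 90 (x) x 150 (y) x 35 mm; its top is 40 mm above the table and its upright front face lies 45 mm in front (-x) of the die set's origin. Origin: centre of its underside, 5 mm above the table; axes as the die set's.
- top_plate: Heavy steel plate (about 1.0 to 1.5 kg), 108 x 150 x 14 mm, sliding straight up and down on the two guide posts and held by friction where it is left: it takes 30 to 37 N at the plate to raise it. Origin: the height of its underside on the posts' middle axis; 40 mm above the table when down on the bed block, 52 mm when its bushings are stopped by the collars (a hard stop). It starts 0 to 3 mm up. More than 50 N between bar and plate strains it.
- plate_edge (a point): Middle of the lower front edge of the top plate. The plate overhangs the bed block's front face by 18 mm here, with free space below.
- fulcrum: Fixed fulcrum block, bolted down 40 to 55 mm in front of the plate's edge and up to 8 mm off its middle: 30 mm deep (x), 46 mm wide (y). Its top is a round saddle (a steel bar of radius 8 mm, along y), 46.5 mm above the table, between two cheeks 34 mm apart that stand 6 mm above it; a low foot 90 mm wide lies on the table. Origin: underside centre; -x points away from the die set, +x to it, turned up to 0.06 rad against the die set's axes.
- fulcrum_top (a point): Highest line of the fulcrum's saddle, midway between the cheeks, 46.5 mm above the table.
- pry_bar: Loose flat steel pry bar, 260 mm long, 18 mm wide, 0.4 kg, with a flat underside. Half towards -x: dark handle 16 mm thick; half towards +x: bright blade 7 mm thick. Origin: underside, half-way along; x points to the tip (at x = +130 mm), z up as it lies.
- bar_grip (a point): Centre of the handle's section at the bar's centre of mass, 22 mm from the bar's middle towards the handle end, 8 mm above the underside, 152 mm from the tip; gripping the 18 mm width here balances the bar.
- bar_tip (a point): Centre of the end face of the bar's blade, 3.5 mm above the underside. With the blade on the saddle, the handle must stand up by about 0.2 to 0.4 rad for the tip to pass under the plate's edge, and the bar is nearly level when the plate is right up; drawing the tip back by 2 or 3 mm from the bed block keeps it from rubbing there while levering.
- tape_roll: Bystander: roll of clear tape, 87 mm across, 24 mm high, lying at the front edge of the table.
- side_cutters: Bystander: side cutters with red handles, 150 x 47 x 12 mm, lying at the front edge of the table.
- solder_reel: Bystander: reel of solder, 55 mm across, 45 mm high, on the right.
- parts_jar: Bystander: small jar with a red lid, 45 mm across, 61 mm high, at the back right.
- small_meter: Bystander: white and black teaching meter with a sloped scale, 75 x 109 x 112 mm, on the right.
- spare_knob: Bystander: black instrument knob, 36 mm across, 21 mm high, at the back left of the work.
- spare_carton: Bystander: small blue and white carton, 56 x 68 x 40 mm, at the front edge of the table.

How it is judged:
On the way, in this order (a step that is already met when the one before it is completed fails the run):
1. the bar's tip is under the plate's overhang and touches the bed block, the plate still down (contact force between pry_bar and bed_block above 1 N and x of bar_tip in the frame of die_set above -0.051 m and z of bar_tip in the frame of top_plate below 0 m and z of top_plate in the frame of die_set below 0.045 m), for 0.05 s.
2. the bar, bearing on the fulcrum block, has levered the plate up to the collars (z of top_plate in the frame of die_set above 0.051 m and contact force between pry_bar and top_plate above 5 N and contact force between pry_bar and fulcrum above 5 N), for 0.1 s.
At the end, for the whole second after the job is handed in: The top plate stays up at its collars (within 1 mm of full rise, 52 mm above the table) and the pry bar lies at rest flat on the table (both ends down), touching neither the die set nor the fulcrum block (z of top_plate in the frame of die_set above 0.051 m and height (world z) of each of bar_grip, bar_tip below 0.014 m and contact force between pry_bar and die_set below 0.01 N and contact force between pry_bar and fulcrum below 0.01 N and linear speed of pry_bar below 0.02 m/s).
It fails at once if the plate is strained: more than 50 N between bar and plate (contact force between pry_bar and top_plate above 50 N).
It fails at once if the bar is rammed into the bed block with more than 40 N (contact force between pry_bar and bed_block above 40 N).
It fails at once if the robot itself pushes on the die set with more than 5 N (contact force between any of the fingers, the arm and die_set above 5 N).
It fails at once if a bystander is shifted by more than 20 mm (distance of any of tape_roll, side_cutters, solder_reel, parts_jar, small_meter, spare_knob, spare_carton from where it was at the start of the episode above 0.02 m).
It also fails if it takes over 64 s, if anything falls off the work surface, if the arm or the gripper's body presses on something with over 40 N, if the wrist force passes 120 N, or if a joint passes its speed limit or range.

## Robot

A 6-joint arm with a two-finger parallel gripper is mounted at the origin on a cart in front of the work surface, level with it; the furniture and walls round the work are solid. World frame = base frame: x ahead of the robot, y to its left, z up, the work surface at z = 0. Lengths are in m, angles in rad, forces in N, time in s.
With the tool pointing down it reaches from about 0.25 to 0.725 m from the base axis. Payload 4 kg.
Tool frame: the origin (TCP) lies at the very end of the fingers, on their centre line; the grasp point (between the pads) lies 19 mm behind it; z points along the fingers, y is the line along which they close (so a half turn about z gives the same grasp; the last joint's range is limited). The gripper opens to 85 mm and grips with 20 to 120 N. Pads are 22 mm wide; open, the fingers measure 114 mm over their backs; the gripper's body (76 mm by 85 mm) begins 54 mm behind the grasp point. The pads swing forward as they close: fully open they stand 13 mm farther back than shut.
Start: joints at [-1.317, 0.241, 0.005, 1.335, 0, 1.571], TCP at [0.126, -0.484, 0.231] pointing down, gripper open.
Joint ranges: [-2.72, 2.72], [-1.05, 1.87], [-1.09, 1.28], [-1.99, 2.15], [-1.42, 1.44], [-3.14, 3.14]. Speed limits (rad/s): [2.79, 2.79, 3.14, 3.14, 3.14, 3.14].

## Interface

Orientations are given as a unit quaternion [x, y, z, w].
In Python, from workcell import bot, vision, workorder gives the robot as it stands.
- The arm moves only by the shell command python3 -m creep 'ROWS' [OPENING]. ROWS is JSON, a list of rows, each a list of 2 entries, a list of its own where there are three numbers: the shift along the tool's x, y, z in mm, then the turn, a rotation vector about the tool's x, y, z in rad. In form: [[[dx, dy, dz], [wx, wy, wz]], ...]. A call has 1 to 12 rows; each row shifts and turns the commanded pose from where the row before left it, along the tool's axes as they then stand; what a row does not reach is not made up. A row lasts 1/8 s, in which the tool goes at most 62.5 mm and 10.7 degrees, less where a joint would pass 70% of its speed; a pose out of reach is approached as far as the arm can. A call is refused whole if a number of a shift passes 62.5 or a number of a turn 0.188, either way. A call with a gripper value outside its range is refused whole. OPENING is the finger opening in mm, from 0 to 85.4, set as the call begins (- or left out, the last holds). The fingers move at their own pace and stop on an object; the grip force is fixed at half the most. Time passes only in rows, so rows that do not move let the fingers close. It gives the time, the measured TCP pose, the force, the opening and the grip force at its end, in the units of the state.
- bot.get_obs(): the state, without advancing time (a new reading comes with each control period).
- vision.camera(name): name is "side" or "top"; returns a dict with "image" (420x560x3 uint8, blue, green, red), "z_map" (420x560 float32, m along the optical axis (not along the pixel's ray), 0 where there is no reading), "K" (3x3 intrinsics, pixels), "k1" (the pictures are not rectified: a ray, as slopes to the right and down, at radius r is drawn at 1 + k1 r^2 times it, then the intrinsics apply), "rvec" (rotation vector, rad) and "tvec" (3), from world to camera coordinates, as OpenCV has them. Camera axes: x right, y down, z forward; pixel columns grow to the right and rows downward; lengths in m; the calibration is good to about 2 mm. A picture is of the moment at which its call begins.
- workorder.job_done(): hands the job in; it is judged then, once.
Trained networks look in a picture, given as the dict that the camera call returned (one of the last four; its "shot" number tells which), for a name from the list of things; names that differ only in an ending like _2 or _b are one class to them, and where a whole thing is asked for, a point or a joint stands for the part that bears it (a point fixed in the world has none). Each returns a list of dicts, best first, with "score" (0 to 1); they miss things now and then, are a little off and sometimes report something else, mostly with a low value. They report only what shows in the picture. A call takes as long as a camera call.
- vision.spot_in(picture, query): "position" ([column, row] in pixels, amid what is visible of it).
- vision.place_of(picture, query): "position" ([column, row] in pixels: a listed point, or the origin of a listed thing).
The state is a dict: "clock": time; "joint_pos": joint angles; "joint_vel": joint speeds; "tau": joint torques, N m; "eef_pos": TCP position; "tool_rot": TCP orientation; "ft_force": force on the tool from outside, world axes, zero at the start; "ft_torque": the same for the moment, N m; "grip_width": finger opening in m; "grasp_force": force on a finger pad.
Only numpy, scipy, OpenCV 4.12 (cv2) and the standard library are available. Lean on these libraries where they do the work, as an engineer would, in place of code of your own. Each camera call takes 0.05 s, during which the arm holds its last target. There are 200 camera calls.

## Working session

There is one attempt and no reset: what is moved stays moved. The work goes in short steps, Python scripts to look and compute and a shell command to move; the robot and the scene stay as the last step left them, time stands still between calls to the robot, and variables do not carry over. Pictures are saved under pics/ and viewed, at most 10 in all, crops included, and the job is handed in when it is done.

```bash
ls; mkdir -p pics; cat > h.py <<'E'
import numpy as np, cv2
from scipy.spatial.transform import Rotation as R
from workcell import bot, vision, workorder
def cam(n): return vision.camera(n)
def ray(p,uv):
    K=p["K"]; x=(uv[0]-K[0,2])/K[0,0]; y=(uv[1]-K[1,2])/K[1,1]
    rd=np.hypot(x,y); r=rd
    for _ in range(30): r=rd/(1+p["k1"]*r*r)
    s=r/rd if rd>0 else 1
    return np.array([x*s,y*s,1.])
def cw(p): 
    Rm=cv2.Rodrigues(np.array(p["rvec"],float))[0]; t=np.array(p["tvec"],float).ravel(); return Rm,t
def atz(p,uv,z):
    Rm,t=cw(p); d=Rm.T@ray(p,uv); c=-Rm.T@t; return c+d*(z-c[2])/d[2]
def depth(p,uv):
    Rm,t=cw(p); z=p["z_map"][int(round(uv[1])),int(round(uv[0]))]; return Rm.T@(ray(p,uv)*z-t)
def proj(p,X):
    Rm,t=cw(p); c=Rm@np.asarray(X)+t; x,y=c[:2]/c[2]; f=1+p["k1"]*(x*x+y*y)
    return np.array([p["K"][0,0]*x*f+p["K"][0,2],p["K"][1,1]*y*f+p["K"][1,2]])
def tri(ps,uvs):
    A=[];b=[]
    for p,uv in zip(ps,uvs):
        Rm,t=cw(p); d=Rm.T@ray(p,uv); d/=np.linalg.norm(d); c=-Rm.T@t; P=np.eye(3)-np.outer(d,d); A.append(P); b.append(P@c)
    return np.linalg.lstsq(np.vstack(A),np.hstack(b),rcond=None)[0]
E
python3 - <<'E'
from h import *
np.set_printoptions(precision=4,suppress=True)
ps={n:cam(n) for n in("top","side")}
for n,p in ps.items():
    cv2.imwrite(f"pics/{n}0.png",p["image"]); Rm,t=cw(p); print(n,"cam at",-Rm.T@t,p["k1"],p["K"][0,0])
Q=dict(die_set=0,top_plate=.04,plate_edge=.041,fulcrum=0,fulcrum_top=.0465,pry_bar=0,bar_grip=.008,bar_tip=.0035)
for q,z in Q.items():
    for n,p in ps.items():
        for r in vision.place_of(p,q)[:2]: print(q,n,round(r["score"],2),np.array(r["position"]),atz(p,r["position"],z),depth(p,r["position"]))
for q in "tape_roll side_cutters solder_reel parts_jar small_meter spare_knob spare_carton".split():
    for r in vision.place_of(ps["top"],q)[:1]: print(q,round(r["score"],2),r["position"],atz(ps["top"],r["position"],0))
o=bot.get_obs(); print(o)
E
```

```text
pics
top cam at [ 0.3726 -0.1245  1.2948] -0.1089956826459614 459.7749934100439
side cam at [-0.0142  0.7639  0.491 ] -0.005012225240858679 443.66890622407817
die_set top 0.65 [276.5 214.5] [ 0.5365 -0.0922  0.    ] [ 0.5298 -0.0935  0.0529]
die_set side 0.58 [276.6 234.9] [ 0.5495 -0.0985  0.    ] [ 0.522  -0.0565  0.024 ]
top_plate side 0.57 [283.4 222.2] [ 0.5298 -0.0996  0.04  ] [ 0.5174 -0.0799  0.0503]
top_plate side 0.47 [263.6 237. ] [ 0.5227 -0.0022  0.04  ] [0.5202 0.0014 0.0421]
plate_edge top 0.91 [258.2 215.1] [ 0.5296 -0.0429  0.041 ] [ 0.5282 -0.0436  0.0522]
plate_edge side 0.82 [271.  232.8] [ 0.5199 -0.0289  0.041 ] [ 0.54   -0.0589  0.024 ]
fulcrum top 0.65 [245.2 221.4] [ 0.5166 -0.0034  0.    ] [ 0.5118 -0.0074  0.0433]
fulcrum side 0.73 [263.7 251.6] [ 0.5247 -0.0049  0.    ] [0.5134 0.0112 0.0103]
fulcrum_top top 0.64 [237.8 222.3] [0.5089 0.0126 0.0465] [0.5099 0.0136 0.0373]
fulcrum_top side 0.76 [265.  234.7] [ 0.5192 -0.003   0.0465] [ 0.5525 -0.0508  0.0188]
fulcrum_top side 0.15 [228.4 280.5] [0.4626 0.2012 0.0465] [0.4995 0.1576 0.0121]
pry_bar top 0.86 
[... 652 characters left out ...]
156.1] [ 0.7067 -0.258   0.    ]
small_meter 0.69 [412.9, 214.2] [ 0.5379 -0.4809  0.    ]
spare_knob 0.58 [153.3, 178.5] [0.6416 0.2668 0.    ]
spare_carton 0.95 [358.0, 260.0] [ 0.4081 -0.3216  0.    ]
{'clock': 1.25, 'joint_pos': array([-1.317 ,  0.2406,  0.005 ,  1.3352, -0.    ,  1.5708]), 'joint_vel': array([-0.0006, -0.0004,  0.002 ,  0.0014, -0.0001, -0.0002]), 'tau': array([ -0.0001, -37.2216,  25.2692,   0.0013,   0.    ,   0.    ]), 'eef_pos': array([ 0.1255, -0.484 ,  0.2313]), 'tool_rot': array([ 0.992 ,  0.1266, -0.    , -0.    ]), 'ft_force': array([ 0.7139,  0.2021, -0.1878]), 'ft_torque': array([0.0132, 0.0283, 0.0297]), 'grasp_force': 0.0, 'grip_width': 0.08537952800167552}
```

```bash
python3 - <<'E'
import cv2
a=cv2.imread("pics/top0.png")[150:300,130:330]; b=cv2.imread("pics/side0.png")[190:310,160:360]
cv2.imwrite("pics/tc.png",cv2.resize(a,(800,600),interpolation=cv2.INTER_CUBIC))
cv2.imwrite("pics/sc.png",cv2.resize(b,(800,480),interpolation=cv2.INTER_CUBIC))
E
```

```text
(no output)
```

View pics/tc.png

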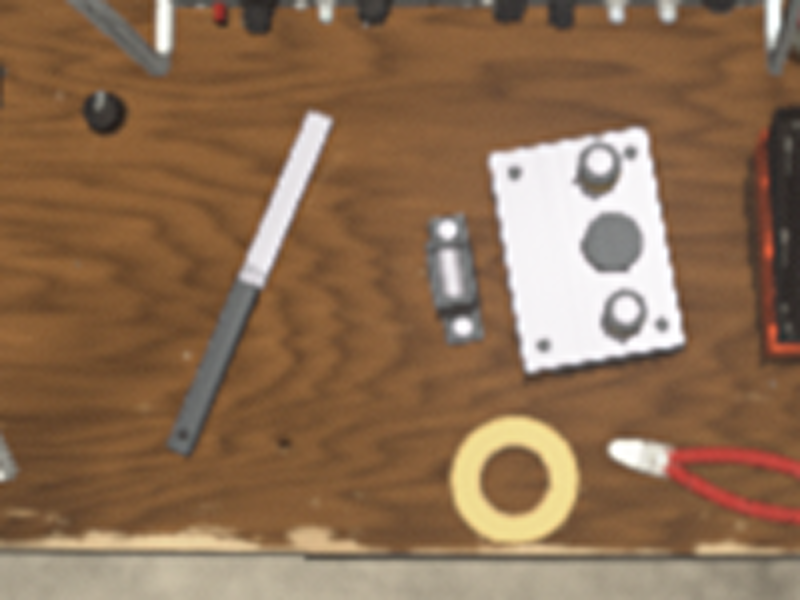

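View pics/sc.png

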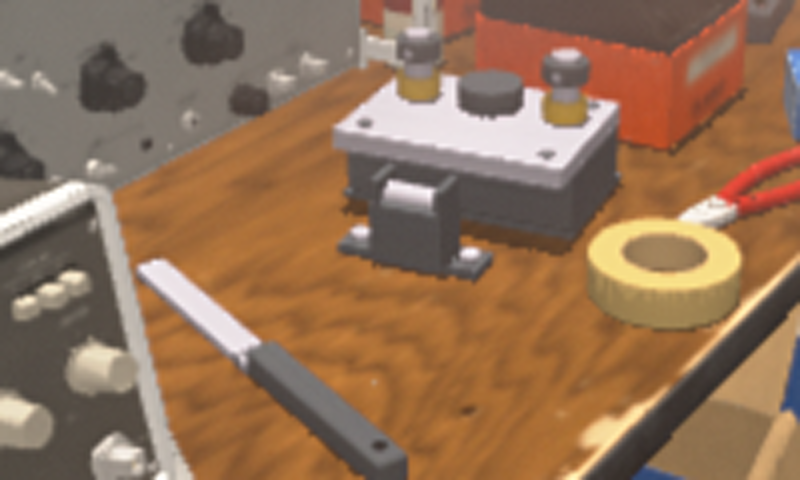

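```bash
cat > seg.py <<'E'
from h import *
np.set_printoptions(precision=4,suppress=True)
p=cam("top"); im=p["image"]; big=cv2.resize(im,None,fx=4,fy=4,interpolation=cv2.INTER_CUBIC)
hsv=cv2.cvtColor(big,cv2.COLOR_BGR2HSV)
m=(hsv[...,1]<75).astype(np.uint8); m[:150*4]=0; m[282*4:]=0
n,l,st,c=cv2.connectedComponentsWithStats(m)
for i in range(1,n):
    x,y,w,h,a=st[i]
    if a<600 or x<160*4 or x+w>310*4: continue
    pts=cv2.findContours((l==i).astype(np.uint8),cv2.RETR_EXTERNAL,cv2.CHAIN_APPROX_NONE)[0][0][:,0,:]
    px=(pts+.5)/4-.5
    for z in ((.056,) if a>10000 else (.008,.05)):
        W=np.array([atz(p,u,z)[:2] for u in px]).astype(np.float32)
        r=cv2.minAreaRect(W*1000); print(a,st[i][:4]/4,"z",z,"centre",np.array(r[0]),"size",np.array(r[1]),"ang",r[2]); print(cv2.boxPoints(r).round(1).tolist())
E
python3 seg.py; python3 - <<'E'
import cv2
a=cv2.imread("pics/top0.png"); cv2.imwrite("pics/tfull.png",a)
E
```

```text
10407 [171.75 177.5   41.75  86.25] z 0.056 centre [514.3151 136.8629] size [ 21.8445 252.5956] ang 68.36610412597656
[[392.8999938964844, 173.3000030517578], [627.7000122070312, 80.0999984741211], [635.7000122070312, 100.5], [400.8999938964844, 193.60000610351562]]
38145 [251.75 181.25  50.    63.  ] z 0.056 centre [535.6992 -92.0875] size [159.5759 114.4931] ang 10.236539840698242
[[447.0, -49.900001525878906], [467.3999938964844, -162.60000610351562], [624.4000244140625, -134.1999969482422], [604.0, -21.600000381469727]]
5488 [236.5  203.25  14.75  33.  ] z 0.008 centre [521.3569   2.8262] size [92.2032 33.6079] ang 10.076733589172363
[[473.0, 11.300000190734863], [478.8999938964844, -21.799999237060547], [569.7000122070312, -5.699999809265137], [563.7999877929688, 27.399999618530273]]
5488 [236.5  203.25  14.75  33.  ] z 0.05 centre [516.5007  -1.3286] size [89.1937 32.511 ] ang 10.076777458190918
[[469.70001220703125, 6.900000095367432], [475.3999938964844, -25.100000381469727], [563.2999877929688, -9.5], [557.5999755859375, 22.5]]
1825 [281.5 259.5  16.   10. ] z 0.008 centre [ 398.8239 -127.3671] size [43.7477 23.9676] ang 77.21469116210938
[[382.29998779296875, -146.0], [405.70001220703125, -151.39999389648438], [415.3999938964844, -108.69999694824219], [392.0, -103.4000015258789]]
1825 [281.5 259.5  16.   10. ] z 0.05 centre [ 397.9671 -127.2725] size [42.3198 23.1853] ang 77.21481323242188
[[382.0, -145.3000030517578], [404.6000061035156, -150.5], [414.0, -109.19999694824219], [391.29998779296875, -104.0999984741211]]
```

View pics/tfull.png

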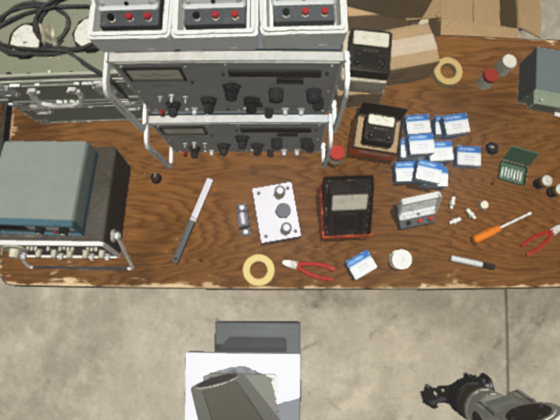

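```bash
cat > plate.py <<'E'
from h import *
def plate_h(p):
    # median height of the plate's top face, on its left front part (away from posts)
    C=np.array([.5357,-.0921]); u=np.array([.178,-.984]); v=np.array([.984,.178]); hs=[]
    for s in np.linspace(-45,-20,16):
        for t in np.linspace(-60,60,31):
            q=C+(u*s+v*t)/1000; px=proj(p,[q[0],q[1],.056]); h=depth(p,px)[2]
            if .045<h<.075: hs.append(h)
    hs=np.array(hs); return len(hs),np.median(hs)*1000,hs.mean()*1000,hs.std()*1000/len(hs)**.5
E
python3 - <<'E'
from h import *; from plate import plate_h
np.set_printoptions(precision=4,suppress=True)
ps=[cam("top"),cam("side")]
print("plate",plate_h(ps[0]),plate_h(cam("top")))
p=ps[0]; uv=[(244,218),(262.75,238.25)]
print("saddle tri",tri(ps,uv),atz(ps[0],uv[0],.0465),atz(ps[1],uv[1],.0465))
for k,uv in dict(end=(175.75,262.5),tip=(210,178.3)).items(): print(k,atz(p,uv,.012 if k=="end" else .006))
# side check: project model points
for n,X in dict(edge=[.5261,-.039,.0415],fl=[.5261+.0738,-.039+.0134,.0415],fr=[.5261-.0738,-.039-.0134,.0415],saddle=[.5215,.002,.0465]).items(): print(n,[proj(q,X).round(1) for q in ps])
E
sed -i 's/(.008,.05)/(.012,)/' seg.py; python3 seg.py | head -2
```

```text
plate (496, np.float64(54.34165176692323), np.float64(54.387978277746136), np.float64(0.11316054106447895)) (495, np.float64(54.07202203008081), np.float64(54.0928877991692), np.float64(0.10937475515590574))
saddle tri [ 0.5234 -0.0025  0.0362] [ 0.5208 -0.0043  0.0465] [0.5128 0.0153 0.0465]
end [0.3987 0.19   0.012 ]
tip [0.6403 0.0991 0.006 ]
edge [array([256.8, 216.3]), array([271.2, 230.5])]
fl [array([252.2, 189.9]), array([243.2, 225.5])]
fr [array([261.4, 243.2]), array([300.5, 235.8])]
saddle [array([241.7, 217.7]), array([263. , 235.2])]
10402 [171.75 177.5   41.75  86.25] z 0.056 centre [514.3414 136.8563] size [ 21.8375 252.5419] ang 68.3661117553711
[[392.8999938964844, 173.3000030517578], [627.7000122070312, 80.19999694824219], [635.7000122070312, 100.5], [401.0, 193.60000610351562]]
```

```bash
cat >> h.py <<'E'
def go(pos,yaw,pitch):
    "tool-frame shift (mm) after turning, and turn, to reach TCP pos with tool x at yaw, tip down by pitch"
    o=bot.get_obs(); Rc=R.from_quat(o["tool_rot"]); 
    x=np.array([np.cos(yaw)*np.cos(pitch),np.sin(yaw)*np.cos(pitch),-np.sin(pitch)])
    y=np.array([np.sin(yaw),-np.cos(yaw),0]); z=np.cross(x,y)
    Rg=R.from_matrix(np.c_[x,y,z]); d=(np.array(pos)-o["eef_pos"])*1000
    xc=Rc.as_matrix()[:,0]; print("t",o["clock"],"tcp",o["eef_pos"].round(4),"yaw",round(np.arctan2(xc[1],xc[0]),4),"pitch",round(-np.arcsin(xc[2]),4),"q",o["joint_pos"].round(2))
    print("shift now-axes",Rc.inv().apply(d).round(1),"goal-axes",Rg.inv().apply(d).round(1),"turn",(Rc.inv()*Rg).as_rotvec().round(4),"F",o["ft_force"].round(1),"T",o["ft_torque"].round(2),"w",round(o["grip_width"]*1000,1),"gf",round(o["grasp_force"],1))
E
python3 -m creep '[[[32.6,-32.75,0],[0,0,0]],[[32.6,-32.75,0],[0,0,0]],[[32.6,-32.75,0],[0,0,0]],[[32.6,-32.75,0],[0,0,0]],[[32.6,-32.75,0],[0,0,0]],[[32.6,-32.75,0],[0,0,0]],[[32.6,-32.75,0],[0,0,0]],[[32.6,-32.75,0],[0,0,0]],[[32.6,-32.75,0],[0,0,0]],[[32.6,-32.75,0],[0,0,0]],[[32.6,-32.75,0],[0,0,0]],[[32.6,-32.75,0],[0,0,0]]]' 40
python3 -c "
from h import *
go([.4985,.154,.08],-.37,0)"
```

```text
clock: 3.0
eef_pos: [0.4062, -0.0039, 0.2316]
tool_rot: [0.992, 0.127, 0.0, 0.0]
ft_force: [0.2, -0.2, -0.5]
grip_width: 0.0398
grasp_force: 0.0
t 3.0 tcp [ 0.4062 -0.0039  0.2316] yaw 0.2541 pitch -0.0008 q [-0.01  0.05 -0.22  1.3  -0.    2.88]
shift now-axes [ 128.9 -129.7  151.6] goal-axes [  28.9 -180.6  151.6] turn [ 2.000e-04 -9.000e-04  6.241e-01] F [ 0.2 -0.2 -0.5] T [-0.04  0.02 -0.02] w 39.8 gf 0.0
```

```bash

python3 -m creep '[[[0,0,8],[0,0,-0.18]],[[0,0,8],[0,0,-0.18]],[[0,0,8],[0,0,-0.18]],[[0,0,8],[0,0,-0.18]],[[0,0,8],[0,0,-0.18]],[[0,0,8],[0,0,-0.18]],[[0,0,8],[0,0,-0.18]],[[0,0,8],[0,0,-0.18]],[[0,0,8],[0,0,-0.18]],[[0,0,8],[0,0,-0.18]],[[0,0,8],[0,0,-0.18]],[[0,0,8],[0,0,-0.18]]]' 40
python3 -c "
from h import *
go([.4985,.154,.06],2.772,0)"
```

```text
clock: 4.5
eef_pos: [0.4056, -0.0053, 0.1352]
tool_rot: [0.353, 0.936, 0.0, 0.0]
ft_force: [-0.3, 0.3, -0.4]
grip_width: 0.0399
grasp_force: 0.0
t 4.5 tcp [ 0.4056 -0.0053  0.1352] yaw 2.4197 pitch 0.0002 q [-0.01  0.13 -0.4   1.04  0.    0.71]
shift now-axes [ 35.6 181.   75.2] goal-axes [-29.1 182.1  75.2] turn [ 2.000e-04  2.000e-04 -3.523e-01] F [-0.3  0.3 -0.4] T [0.03 0.02 0.02] w 39.9 gf 0.0
```

```bash

python3 -m creep '[[[7.1,36.2,3],[0,0,0]],[[7.1,36.2,8],[0,0,0]],[[7.1,36.2,8],[0,0,0]],[[7.1,36.2,8],[0,0,0]],[[7.1,36.2,8],[0,0,0]],[[0,0,15],[0,0,-0.176]],[[0,0,15],[0,0,-0.176]],[[0,0,10],[0,0,0]],[[0,0,0],[0,0,0]]]' 40
python3 - <<'E'
from h import *
go([.4985,.154,.003],2.772,0)
p=cam("side"); t=cam("top"); o=bot.get_obs()
print(proj(p,o["eef_pos"]),proj(t,o["eef_pos"]))
a=p["image"][190:315,150:310]; b=t["image"][140:290,110:270]
a=cv2.resize(a,(480,375),interpolation=cv2.INTER_CUBIC); b=cv2.resize(b,(480,450),interpolation=cv2.INTER_CUBIC)[:375]
cv2.imwrite("pics/g1.png",cv2.resize(np.hstack([a,b]),(800,312)))
E
```

```text
clock: 5.62
eef_pos: [0.4988, 0.1531, 0.0596]
tool_rot: [0.188, 0.982, -0.0, -0.001]
ft_force: [-0.3, -0.4, 1.1]
grip_width: 0.0399
grasp_force: 0.0
t 5.625 tcp [0.4988 0.1531 0.0596] yaw 2.7632 pitch -0.0014 q [ 0.3   0.42 -0.21  0.94  0.    0.68]
shift now-axes [ 0.5  0.8 56.6] goal-axes [ 0.6  0.7 56.6] turn [-0.0011 -0.0014 -0.0088] F [-0.3 -0.4  1.1] T [ 0.02 -0.05  0.03] w 39.9 gf 0.0
[228.72691813 258.5917244 ] [185.72535829 224.98422157]
```

View pics/g1.png

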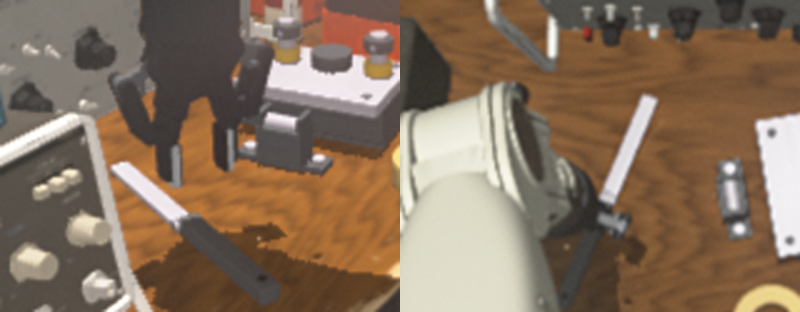

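```bash

python3 -m creep '[[[0.5,0.7,19],[0,0,-0.008]],[[0,0,18],[0,0,0]],[[0,0,12],[0,0,0]],[[0,0,5],[0,0,0]],[[0,0,2],[0,0,0]],[[0,0,0],[0,0,0]]]' 40
python3 -m creep '[[[0,0,0],[0,0,0]],[[0,0,0],[0,0,0]],[[0,0,0],[0,0,0]],[[0,0,0],[0,0,0]],[[0,0,0],[0,0,0]]]' 10
python3 -c "
from h import *
go([.4985,.154,.003],2.772,0)"
```

```text
clock: 6.48
eef_pos: [0.4996, 0.1543, 0.0047]
tool_rot: [0.183, 0.983, 0.0, 0.0]
ft_force: [0.8, 0.6, 0.5]
grip_width: 0.0401
grasp_force: 0.0
clock: 7.1
eef_pos: [0.4997, 0.1542, 0.005]
tool_rot: [0.183, 0.983, 0.0, 0.001]
ft_force: [-0.2, -1.5, 6.2]
grip_width: 0.0164
grasp_force: 61.3
t 7.1 tcp [0.4997 0.1542 0.005 ] yaw 2.7737 pitch 0.0011 q [ 0.3   0.49 -0.27  0.81 -0.    0.67]
shift now-axes [ 1.  -0.6  2. ] goal-axes [ 1.  -0.6  2. ] turn [0.0005 0.0011 0.0017] F [-0.2 -1.5  6.2] T [-0.19  0.21  0.  ] w 16.4 gf 61.3
```

```bash

python3 -m creep '[[[0,0,-5],[0,0,0]],[[0,0,-15],[0,0,0]],[[0,0,-25],[0,0,0]],[[0,0,-30],[0,0,0]],[[0,0,-30],[0,0,0]],[[0,0,-20],[0,0,0]],[[0,0,-10],[0,0,0]],[[0,0,0],[0,0,0]]]' 10
python3 - <<'E'
from h import *
go([.505,.13,.16],1.75,0)
p=cam("top")
pts=[]
for v in range(150,285):
    for u in range(60,175):
        if p["z_map"][v,u]>0: pts.append(np.r_[depth(p,(u,v)),u,v])
P=np.array(pts); m=(P[:,2]>.04)&(P[:,1]>.2)&(P[:,0]<.62)&(P[:,0]>.4)
for lo,hi in((.4,.45),(.45,.5),(.5,.55),(.55,.62)):
    q=P[m&(P[:,0]>=lo)&(P[:,0]<hi)]; q=q[np.argsort(q[:,1])][:400]
    print(lo,len(q),q[::40].round(3).tolist()[:5] if len(q) else "")
E
```

```text
clock: 8.1
eef_pos: [0.4995, 0.1544, 0.1399]
tool_rot: [0.183, 0.983, 0.0, 0.0]
ft_force: [0.4, -0.5, -4.5]
grip_width: 0.0159
grasp_force: 60.1
t 8.1 tcp [0.4995 0.1544 0.1399] yaw 2.7739 pitch 0.0008 q [ 0.3   0.34 -0.1   1.13  0.    0.67]
shift now-axes [-13.9 -20.7 -20.1] goal-axes [-25.    1.1 -20.1] turn [1.1000e-03 4.0000e-04 1.0239e+00] F [ 0.4 -0.5 -4.5] T [-0.01 -0.02 -0.02] w 15.9 gf 60.1
0.4 400 [[0.438, 0.351, 0.203, 93.0, 244.0], [0.445, 0.365, 0.205, 87.0, 241.0], [0.442, 0.374, 0.203, 84.0, 242.0], [0.45, 0.384, 0.204, 80.0, 239.0], [0.413, 0.391, 0.139, 88.0, 255.0]]
0.45 400 [[0.45, 0.35, 0.199, 94.0, 239.0], [0.452, 0.365, 0.201, 88.0, 238.0], [0.495, 0.369, 0.242, 80.0, 219.0], [0.482, 0.37, 0.227, 82.0, 225.0], [0.485, 0.371, 0.264, 75.0, 222.0]]
0.5 400 [[0.522, 0.2, 0.574, 90.0, 179.0], [0.542, 0.367, 0.248, 81.0, 199.0], [0.518, 0.368, 0.225, 84.0, 210.0], [0.524, 0.369, 0.235, 82.0, 207.0], [0.527, 0.369, 0.251, 79.0, 205.0]]
0.55 400 [[0.619, 0.341, 0.167, 106.0, 174.0], [0.598, 0.366, 0.235, 85.0, 177.0], [0.583, 0.367, 0.236, 84.0, 183.0], [0.612, 0.368, 0.239, 84.0, 171.0], [0.618, 0.369, 0.244, 83.0, 168.0]]
```

```bash

python3 -m creep '[[[0,0,-5],[0,0,0.1]],[[0,0,-5],[0,0,0.18]],[[0,0,-5],[0,0,0.18]],[[0,0,-5],[0,0,0.18]],[[0,0,0],[0,0,0.18]],[[0,0,0],[0,0,0.12]],[[0,0,0],[0,0,0.084]],[[-8,0,0],[0,0,0]],[[-10,1,0],[0,0,0]],[[-7,0,0],[0,0,0]],[[0,0,0],[0,0,0]]]' 10
python3 - <<'E'
from h import *
go([.505,.13,.16],1.75,-.42)
E
```

```text
clock: 9.52
eef_pos: [0.5048, 0.129, 0.1593]
tool_rot: [0.642, 0.767, -0.0, -0.0]
ft_force: [-0.4, 0.3, -3.2]
grip_width: 0.0159
grasp_force: 60.1
t 9.525 tcp [0.5048 0.129  0.1593] yaw 1.7487 pitch 0.0 q [ 0.25  0.32 -0.07  1.17  0.    1.64]
shift now-axes [ 1.   0.4 -0.7] goal-axes [ 1.2  0.4 -0.3] turn [ 2.0e-04  4.2e-01 -1.3e-03] F [-0.4  0.3 -3.2] T [ 0.   -0.   -0.01] w 15.9 gf 60.1
```

```bash

python3 -m creep '[[[0,0,0],[0,0.07,0]],[[0,0,0],[0,0.14,0]],[[0,0,0],[0,0.14,0]],[[0,0,0],[0,0.07,0]],[[0,0,0],[0,0,0]],[[0,0,0],[0,0,0]]]' 10
python3 - <<'E'
from h import *
np.set_printoptions(precision=4,suppress=True)
go([.505,.13,.16],1.75,-.42)
ps=[cam("top"),cam("side")]; o=bot.get_obs(); Rc=R.from_quat(o["tool_rot"]); print(Rc.as_matrix())
f=lambda v:o["eef_pos"]+Rc.apply(np.array(v)/1000)
for n,v in dict(tip_exp=[-152,0,1.5],grip_exp=[0,0,-3]).items(): print(n,f(v),[proj(p,f(v)).round(1) for p in ps])
for q in ("bar_tip","bar_grip","plate_edge","fulcrum_top"):
    print(q,[[(round(r["score"],2),r["position"]) for r in vision.place_of(p,q)[:1]] for p in ps])
a=cv2.resize(ps[1]["image"][150:300,190:340],(600,600),interpolation=cv2.INTER_CUBIC); cv2.imwrite("pics/s2.png",a)
b=cv2.resize(ps[0]["image"][170:270,180:310],(780,600),interpolation=cv2.INTER_CUBIC); cv2.imwrite("pics/t2.png",b)
E
```

```text
clock: 10.28
eef_pos: [0.5048, 0.1299, 0.1595]
tool_rot: [0.627, 0.751, 0.133, -0.159]
ft_force: [0.0, 0.2, -3.6]
grip_width: 0.016
grasp_force: 60.1
t 10.275 tcp [0.5048 0.1299 0.1595] yaw 1.7505 pitch -0.4187 q [ 0.02  0.37 -0.08  1.19  0.41  1.39]
shift now-axes [ 0.2  0.2 -0.5] goal-axes [ 0.2  0.2 -0.5] turn [0.0004 0.0013 0.0005] F [ 0.   0.2 -3.6] T [-0.72 -0.15 -0.03] w 16.0 gf 60.1
[[-0.1643  0.9838 -0.0722]
 [ 0.8985  0.1795  0.4005]
 [ 0.407   0.001  -0.9134]]
tip_exp [ 0.5296 -0.0055  0.0965] [array([242.7, 212.5]), array([261.7, 213.6])]
grip_exp [0.5049 0.1293 0.1624] [array([186.4, 218.7]), array([232.4, 207.4])]
bar_tip [[(0.69, [242.8, 210.9])], [(0.75, [264.1, 215.4])]]
bar_grip [[], [(0.64, [230.0, 208.0])]]
plate_edge [[(0.71, [258.5, 213.6])], [(0.75, [271.5, 236.5])]]
fulcrum_top [[(0.68, [260.1, 269.1])], [(0.82, [264.0, 236.3])]]
```

View pics/s2.png

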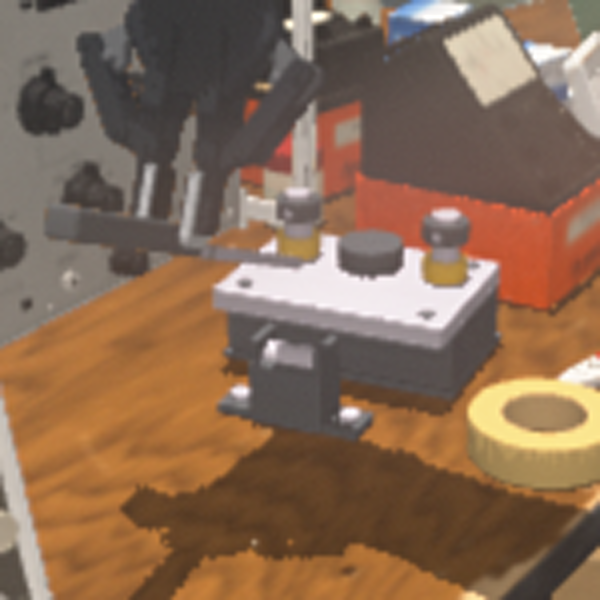

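View pics/t2.png

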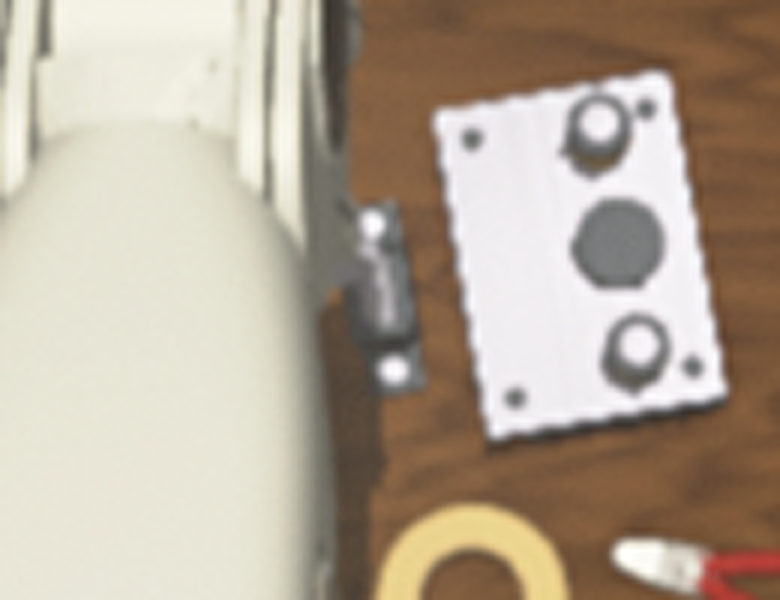

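```bash
python3 - <<'E'
from h import *
np.set_printoptions(precision=4,suppress=True)
t,s=cam("top"),cam("side"); o=bot.get_obs(); Rc=R.from_quat(o["tool_rot"])
print("foot mid",tri([t,s],[(244.1,219.5),(264,250.9)]),atz(t,(244.1,219.5),.011),atz(s,(264,250.9),.011))
print("saddle",atz(t,(244.2,219.5),.0465),atz(s,(262.75,237.3),.045))
for n,a,zt,b,zs in (("L",(252.5,188.3),.055,(244,226.25),.041),("R",(261.7,243.3),.055,(300.75,236.25),.041)): print(n,atz(t,a,zt),atz(s,b,zs))
# tip in the tool's own xz plane
Rm,T=cw(s); c=-Rm.T@T; yv=Rc.apply([0,1,0])
for uv in ((264.1,215.4),(265,215.5)):
    d=Rm.T@ray(s,uv); X=c+d*((o["eef_pos"]-c)@yv)/(d@yv); print("tip",X,Rc.inv().apply(X-o["eef_pos"])*1000)
# handle top rear corner etc: handle end
uv=(190+48/4,150+220/4); d=Rm.T@ray(s,uv); X=c+d*((o["eef_pos"]-c)@yv)/(d@yv); print("end",X,Rc.inv().apply(X-o["eef_pos"])*1000)
E
```

```text
foot mid [ 0.5213 -0.0008  0.0047] [ 0.5208 -0.0012  0.011 ] [0.514  0.0091 0.011 ]
saddle [ 0.5167 -0.0049  0.0465] [0.5174 0.0087 0.045 ]
L [ 0.6019 -0.0274  0.055 ] [ 0.5961 -0.0239  0.041 ]
R [ 0.4511 -0.0539  0.055 ] [ 0.4511 -0.0514  0.041 ]
tip [ 0.5313 -0.0174  0.0873] [-166.0077   -0.        4.7814]
tip [ 0.5322 -0.0223  0.0851] [-171.5093    0.        4.7527]
end [0.4856 0.2351 0.2068] [116.9987  -0.       0.2375]
```

```bash
python3 - <<'E'
from h import *
go([.5002,.112,.122],1.75,-.42)
E
```

```text
t 10.875 tcp [0.5047 0.1299 0.1593] yaw 1.7499 pitch -0.4199 q [ 0.02  0.37 -0.08  1.19  0.41  1.39]
shift now-axes [-30.5  -7.6  27.2] goal-axes [-30.5  -7.6  27.2] turn [ 0.0001  0.0001 -0.0001] F [ 0.8 -0.5 -4.5] T [-0.78 -0.12 -0.02] w 16.0 gf 60.1
```

```bash
python3 -m creep '[[[-5,-1,4],[0,0,0]],[[-8,-2,8],[0,0,0]],[[-8,-2,8],[0,0,0]],[[-6,-1,5],[0,0,0]],[[-3.5,-0.5,2],[0,0,0]],[[0,0,0],[0,0,0]],[[0,0,0],[0,0,0]]]' 10
python3 - <<'E'
from h import *
np.set_printoptions(precision=4,suppress=True)
go([.5002,.112,.107],1.75,-.42)
ps=[cam("top"),cam("side")]; o=bot.get_obs(); Rc=R.from_quat(o["tool_rot"])
f=lambda v:o["eef_pos"]+Rc.apply(np.array(v)/1000)
for n,v in dict(tipcorner_l=[-153,-9,-2],tipcorner_r=[-153,9,-2],step_l=[-22,-9,-2],step_r=[-22,9,-2]).items(): print(n,f(v),[proj(p,f(v)).round(1) for p in ps])
print("saddle",[proj(p,[.5205,0,.0465]) for p in ps])
a=cv2.resize(ps[1]["image"][190:270,220:320],(800,640),interpolation=cv2.INTER_CUBIC)[:600]; cv2.imwrite("pics/s3.png",a)
E
```

```text
clock: 11.75
eef_pos: [0.5016, 0.1121, 0.1225]
tool_rot: [0.627, 0.751, 0.134, -0.16]
ft_force: [-0.3, 0.8, -3.5]
grip_width: 0.016
grasp_force: 60.1
t 11.75 tcp [0.5016 0.1121 0.1225] yaw 1.7501 pitch -0.42 q [-0.02  0.4  -0.14  1.12  0.41  1.36]
shift now-axes [-6.2 -1.4 14.2] goal-axes [-6.2 -1.4 14.2] turn [ 0.0008 -0.      0.0001] F [-0.3  0.8 -3.5] T [-0.78 -0.14  0.04] w 16.0 gf 60.1
tipcorner_l [ 0.5178 -0.0276  0.062 ] [array([252. , 218.4]), array([271.4, 225.1])]
tipcorner_r [ 0.5355 -0.0244  0.0621] [array([250.9, 211.9]), array([264.4, 223.9])]
step_l [0.4965 0.0901 0.1155] [array([205.1, 224.1]), array([248.3, 223.4])]
step_r [0.5142 0.0933 0.1155] [array([204.1, 217.3]), array([240.5, 222. ])]
saddle [array([242.4328, 218.113 ]), array([263.8079, 235.0346])]
```

View pics/s3.png

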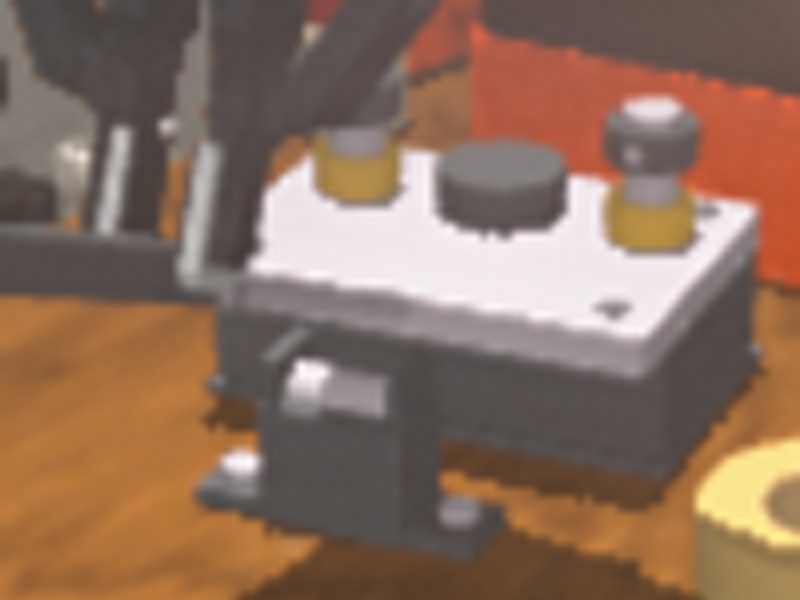

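```bash
python3 - <<'E'
from h import *
np.set_printoptions(precision=4,suppress=True)
o=bot.get_obs(); Rc=R.from_quat(o["tool_rot"]); f=lambda v:o["eef_pos"]+Rc.apply(np.array(v)/1000)
for k in range(3):
    for n in ("side","top"):
        p=cam(n)
        print(n,[(q,r["score"].__round__(2),r["position"]) for q in("bar_tip","fulcrum_top","bar_grip") for r in vision.place_of(p,q)[:1]])
        if k==0: print(" tip",proj(p,f([-152,0,1.5])),"tip y-5",proj(p,f([-152,-5,1.5])),"grip",proj(p,f([0,0,-3])),"saddle",proj(p,[.5205,0,.0465]),"saddle+u5v",proj(p,[.5254,.0009,.0465]))
E
```

```text
side [('bar_tip', 0.56, [268.0, 228.0]), ('fulcrum_top', 0.84, [263.7, 235.1]), ('bar_grip', 0.88, [236.1, 222.9])]
 tip [267.4929 225.9294] tip y-5 [269.4345 226.2741] grip [239.8946 221.8531] saddle [263.8079 235.0346] saddle+u5v [261.8519 234.6755]
top [('fulcrum_top', 0.54, [238.5, 219.7])]
 tip [250.7183 215.4619] tip y-5 [251.0261 217.263 ] grip [196.4524 221.6464] saddle [242.4328 218.113 ] saddle+u5v [242.1293 216.3381]
side [('bar_tip', 0.94, [267.1, 229.0]), ('fulcrum_top', 0.8, [262.4, 235.7]), ('bar_grip', 0.92, [238.3, 223.7])]
top [('fulcrum_top', 0.73, [246.8, 224.9]), ('bar_grip', 0.17, [355.1, 262.0])]
side [('bar_tip', 0.7, [268.7, 229.1]), ('fulcrum_top', 0.83, [262.8, 234.6]), ('bar_grip', 0.8, [237.7, 222.8])]
top [('fulcrum_top', 0.54, [241.1, 222.6])]
```

```bash
python3 -m creep '[[[-1,1,4],[0,0,0]],[[-1,0,4],[0,0,0]],[[0,0,2],[0,0,0]],[[0,0,0],[0,0,0]]]' 10
for i in 1; do python3 -m creep '[[[0,0,1.5],[0,0,0]],[[0,0,0],[0,0,0]],[[0,0,0],[0,0,0]]]' 10; done
python3 -c "
from h import *
go([.5002,.112,.107],1.75,-.42)"
```

```text
clock: 13.55
eef_pos: [0.5016, 0.1146, 0.112]
tool_rot: [0.627, 0.751, 0.133, -0.16]
ft_force: [-0.1, 0.6, -4.0]
grip_width: 0.0161
grasp_force: 60.1
clock: 13.92
eef_pos: [0.5018, 0.1151, 0.111]
tool_rot: [0.627, 0.751, 0.134, -0.16]
ft_force: [0.1, -0.4, -4.1]
grip_width: 0.0164
grasp_force: 60.1
t 13.925 tcp [0.5018 0.1151 0.111 ] yaw 1.7499 pitch -0.42 q [-0.01  0.41 -0.15  1.09  0.41  1.36]
shift now-axes [-4.1 -2.1  2.5] goal-axes [-4.1 -2.1  2.5] turn [ 0.0002  0.     -0.0001] F [ 0.1 -0.4 -4.1] T [-0.77 -0.14 -0.  ] w 16.4 gf 60.1
```

```bash
for i in 1; do python3 -m creep '[[[0,0,1],[0,0,0]],[[0,0,0.5],[0,0,0]],[[0,0,0],[0,0,0]]]' 10 | egrep "eef|force"; 
python3 -m creep '[[[0,0,1],[0,0,0]],[[0,0,0],[0,0,0]]]' 10| egrep "eef|force"; python3 -c "
from h import *
go([.5002,.112,.107],1.75,-.42)"
python3 -m creep '[[[0,0,1],[0,0,0]],[[0,0,0],[0,0,0]]]' 10| egrep "eef|force"; python3 -c "
from h import *
go([.5002,.112,.107],1.75,-.42)"
done
```

```text
eef_pos: [0.5016, 0.1157, 0.1095]
ft_force: [-0.8, 0.2, -4.5]
grasp_force: 60.1
eef_pos: [0.5015, 0.1161, 0.1085]
ft_force: [0.6, 0.1, -3.3]
grasp_force: 60.1
t 14.55 tcp [0.5015 0.1161 0.1085] yaw 1.7497 pitch -0.42 q [-0.01  0.42 -0.16  1.08  0.41  1.36]
shift now-axes [-4.1 -2.  -0.2] goal-axes [-4.1 -2.  -0.2] turn [-0.0001 -0.     -0.0003] F [ 0.6  0.1 -3.3] T [-0.71 -0.13  0.03] w 16.3 gf 60.1
eef_pos: [0.5014, 0.1165, 0.1076]
ft_force: [-0.6, -0.7, -3.6]
grasp_force: 60.1
t 14.8 tcp [0.5014 0.1165 0.1076] yaw 1.7497 pitch -0.4201 q [-0.01  0.42 -0.16  1.08  0.41  1.36]
shift now-axes [-4.1 -2.  -1.2] goal-axes [-4.1 -2.  -1.2] turn [-0.0001 -0.0001 -0.0003] F [-0.6 -0.7 -3.6] T [-0.73 -0.14 -0.03] w 16.0 gf 60.1
```

```bash
for i in 1; do 
python3 -m creep '[[[0,0,1],[0,0,0]],[[0,0,0],[0,0,0]]]' 10| egrep "force"; python3 -c "
from h import *
go([.5002,.112,.107],1.75,-.42)"
python3 -m creep '[[[0,0,1],[0,0,0]],[[0,0,0],[0,0,0]]]' 10| egrep "force"; python3 -c "
from h import *
go([.5002,.112,.107],1.75,-.42)"
python3 -m creep '[[[0,0,0.8],[0,0,0]],[[0,0,0],[0,0,0]]]' 10| egrep "force"; python3 -c "
from h import *
go([.5002,.112,.107],1.75,-.42)"
done
```

```text
ft_force: [-0.4, -0.2, -4.4]
grasp_force: 60.1
t 15.05 tcp [0.5013 0.1169 0.1067] yaw 1.7498 pitch -0.42 q [-0.01  0.42 -0.16  1.08  0.41  1.37]
shift now-axes [-4.1 -2.  -2.2] goal-axes [-4.1 -2.  -2.2] turn [-0.0002 -0.     -0.0002] F [-0.4 -0.2 -4.4] T [-0.72 -0.08 -0.02] w 16.2 gf 60.1
ft_force: [0.3, -0.4, -4.0]
grasp_force: 60.2
t 15.3 tcp [0.5014 0.1173 0.1058] yaw 1.7499 pitch -0.4199 q [-0.01  0.42 -0.16  1.07  0.41  1.37]
shift now-axes [-4.1 -2.1 -3.1] goal-axes [-4.1 -2.1 -3.1] turn [ 0.0001  0.0001 -0.0001] F [ 0.3 -0.4 -4. ] T [-0.77 -0.14 -0.01] w 16.2 gf 60.2
ft_force: [-0.0, -0.2, -2.5]
grasp_force: 60.2
t 15.55 tcp [0.5014 0.1176 0.1052] yaw 1.7499 pitch -0.4199 q [-0.01  0.42 -0.16  1.07  0.41  1.37]
shift now-axes [-4.2 -2.1 -3.8] goal-axes [-4.2 -2.1 -3.8] turn [ 0.0003  0.0001 -0.0001] F [-0.  -0.2 -2.5] T [-0.75 -0.13 -0.02] w 16.2 gf 60.2
```

```bash
for i in 1; do 
python3 -m creep '[[[0,0,0.8],[0,0,0]],[[0,0,0],[0,0,0]]]' 10| egrep "ft_force"; python3 -c "
from h import *
go([.5002,.112,.107],1.75,-.42)"
python3 -m creep '[[[0,0,0.8],[0,0,0]],[[0,0,0],[0,0,0]]]' 10| egrep "ft_force"; python3 -c "
from h import *
go([.5002,.112,.107],1.75,-.42)
p=cam('side'); cv2.imwrite('pics/s4.png',cv2.resize(p['image'][190:270,220:320],(800,640),interpolation=cv2.INTER_CUBIC)[:600])"
done
```

```text
ft_force: [0.2, -0.1, -1.8]
t 15.8 tcp [0.5013 0.118  0.1045] yaw 1.75 pitch -0.4199 q [-0.01  0.42 -0.16  1.07  0.41  1.37]
shift now-axes [-4.2 -2.2 -4.5] goal-axes [-4.2 -2.2 -4.5] turn [0.0004 0.0001 0.    ] F [ 0.2 -0.1 -1.8] T [-0.78 -0.12  0.01] w 16.0 gf 60.3
ft_force: [-1.1, 0.1, -2.1]
t 16.05 tcp [0.5013 0.1183 0.1038] yaw 1.75 pitch -0.42 q [-0.01  0.42 -0.17  1.07  0.41  1.37]
shift now-axes [-4.2 -2.2 -5.3] goal-axes [-4.2 -2.2 -5.3] turn [ 0.0004 -0.      0.    ] F [-1.1  0.1 -2.1] T [-0.77 -0.05 -0.01] w 16.3 gf 60.4
```

View pics/s4.png

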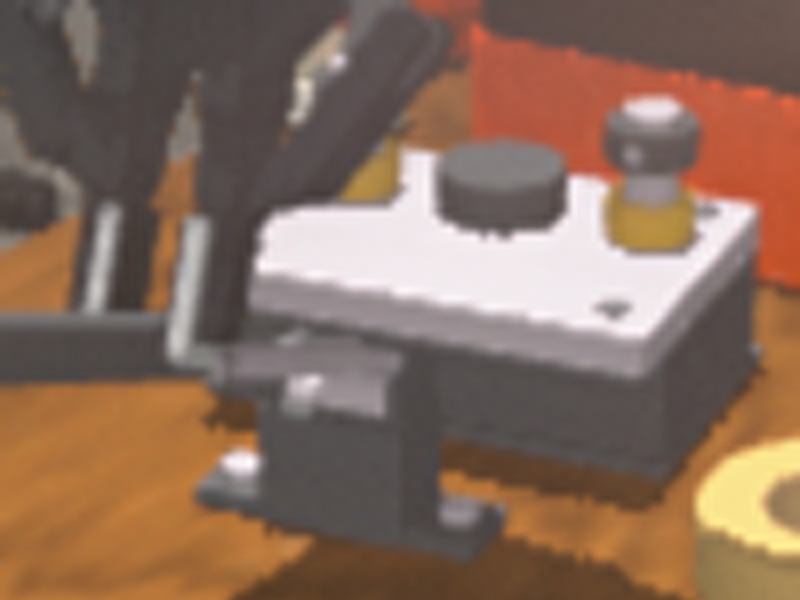

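```bash
python3 -m creep '[[[0,1.5,-1.2],[0,0,0]],[[0,1.5,0],[0,0,0]],[[-3,1,0],[0,0,0]],[[-5,0,0],[0,0,0]],[[-6,0,0],[0,0,0]],[[-5,0,0],[0,0,0]],[[-3,0,0],[0,0,0]],[[0,0,0],[0,0,0]]]' 10
python3 - <<'E'
from h import *
go([.5002,.112,.107],1.75,-.42)
p=cam("side"); print([(q,[(r["score"].__round__(2),r["position"]) for r in vision.place_of(p,q)[:1]]) for q in("bar_tip","fulcrum_top","bar_grip","plate_edge")])
E
```

```text
clock: 17.1
eef_pos: [0.5089, 0.0981, 0.0955]
tool_rot: [0.627, 0.751, 0.133, -0.16]
ft_force: [0.6, -1.8, -2.3]
grip_width: 0.0164
grasp_force: 60.4
t 17.1 tcp [0.5089 0.0981 0.0955] yaw 1.7492 pitch -0.419 q [-0.04  0.45 -0.15  1.08  0.41  1.33]
shift now-axes [18.6 -6.1 -4.3] goal-axes [18.6 -6.1 -4.2] turn [ 0.0001  0.001  -0.0007] F [ 0.6 -1.8 -2.3] T [-1.18 -0.24  0.05] w 16.4 gf 60.4
[('bar_tip', [(0.66, [270.7, 233.4])]), ('fulcrum_top', [(0.97, [265.8, 237.0])]), ('bar_grip', [(0.86, [237.2, 231.7])]), ('plate_edge', [])]
```

```bash
python3 -m creep '[[[-1,0,-0.8],[0,0,0]],[[-2,0,0],[0,0,0]],[[-2,0,0],[0,0,0]],[[0,0,0],[0,0,0]]]' 10 | egrep "eef|ft_f"
python3 -c "
from h import *
go([.5002,.112,.107],1.75,-.42)"
python3 -m creep '[[[-2,0,0],[0,0,0]],[[-2,0,0],[0,0,0]],[[0,0,0],[0,0,0]]]' 10 | egrep "eef|ft_f"
python3 -c "
from h import *
go([.5002,.112,.107],1.75,-.42)"
```

```text
eef_pos: [0.5096, 0.0938, 0.0944]
ft_force: [0.4, 0.2, -3.5]
t 17.85 tcp [0.5096 0.0938 0.0944] yaw 1.7496 pitch -0.4199 q [-0.05  0.45 -0.15  1.08  0.41  1.32]
shift now-axes [23.1 -6.  -3.5] goal-axes [23.1 -6.  -3.5] turn [-0.      0.0001 -0.0004] F [ 0.4  0.2 -3.5] T [-0.84 -0.15  0.  ] w 16.1 gf 60.3
eef_pos: [0.5103, 0.09, 0.0927]
ft_force: [-0.5, -0.9, -3.1]
t 18.225 tcp [0.5103 0.09   0.0927] yaw 1.7495 pitch -0.4197 q [-0.06  0.45 -0.14  1.08  0.41  1.31]
shift now-axes [27.2 -6.1 -3.5] goal-axes [27.2 -6.  -3.5] turn [ 0.      0.0003 -0.0005] F [-0.5 -0.9 -3.1] T [-0.89 -0.12 -0.09] w 16.3 gf 60.3
```

```bash
for i in 1 ; do 
python3 -m creep '[[[-1,0,0],[0,0,0]],[[-1,0,0],[0,0,0]],[[0,0,0],[0,0,0]]]' 10 | egrep "ft_f"
python3 -m creep '[[[-1,0,0],[0,0,0]],[[0,0,0],[0,0,0]]]' 10 | egrep "ft_f"
python3 -m creep '[[[-1,0,0],[0,0,0]],[[0,0,0],[0,0,0]]]' 10 | egrep "ft_f"
python3 -m creep '[[[-1,0,0],[0,0,0]],[[0,0,0],[0,0,0]]]' 10 | egrep "ft_f"
python3 -c "
from h import *
go([.5002,.112,.107],1.75,-.42)"; done
```

```text
ft_force: [-0.1, -0.7, -3.2]
ft_force: [0.3, -0.4, -3.5]
ft_force: [-0.1, 0.9, -2.6]
ft_force: [-0.1, 0.3, -2.2]
t 19.35 tcp [0.5111 0.0857 0.0908] yaw 1.7497 pitch -0.4199 q [-0.07  0.46 -0.14  1.08  0.41  1.3 ]
shift now-axes [32.  -6.1 -3.5] goal-axes [32.  -6.1 -3.5] turn [ 0.0001  0.0001 -0.0003] F [-0.1  0.3 -2.2] T [-0.76 -0.16 -0.01] w 16.4 gf 60.3
```

```bash
for i in 1 ; do 
python3 -m creep '[[[-0.7,0,0],[0,0,0]],[[0,0,0],[0,0,0]]]' 10 | egrep "ft_f"
python3 -m creep '[[[-0.7,0,0],[0,0,0]],[[0,0,0],[0,0,0]]]' 10 | egrep "ft_f"
python3 -m creep '[[[-0.7,0,0],[0,0,0]],[[0,0,0],[0,0,0]]]' 10 | egrep "ft_f"
python3 -c "
from h import *
go([.5002,.112,.107],1.75,-.42)"; done
```

```text
ft_force: [-0.8, -0.2, -2.5]
ft_force: [0.5, -1.0, -2.8]
ft_force: [-0.4, 0.7, -2.3]
t 20.1 tcp [0.5115 0.0838 0.0899] yaw 1.7497 pitch -0.4199 q [-0.07  0.46 -0.14  1.08  0.41  1.3 ]
shift now-axes [34.1 -6.1 -3.5] goal-axes [34.1 -6.1 -3.5] turn [ 0.0001  0.0001 -0.0003] F [-0.4  0.7 -2.3] T [-0.74 -0.16 -0.  ] w 15.9 gf 60.3
```

```bash
cat > ok.py <<'E'
import sys
from workcell import bot
o=bot.get_obs(); print(o["eef_pos"].round(4),o["ft_force"].round(1),o["ft_torque"].round(2)); sys.exit(0 if abs(o["ft_force"][1])<3 else 1)
E
python3 -m creep '[[[-0.7,0,0],[0,0,0]],[[0,0,0],[0,0,0]]]' 10 >/dev/null; python3 ok.py &&
python3 -m creep '[[[-0.7,0,0],[0,0,0]],[[0,0,0],[0,0,0]]]' 10 >/dev/null&& python3 ok.py &&
python3 -m creep '[[[-0.7,0,0],[0,0,0]],[[0,0,0],[0,0,0]]]' 10 >/dev/null&& python3 ok.py &&
python3 -m creep '[[[-0.7,0,0],[0,0,0]],[[0,0,0],[0,0,0]]]' 10 >/dev/null&& python3 ok.py &&
python3 -m creep '[[[-0.7,0,0],[0,0,0]],[[0,0,0],[0,0,0]]]' 10 >/dev/null&& python3 ok.py
```

```text
[0.5116 0.0833 0.0897] [ 0.1  0.3 -2.6] [-0.75 -0.15 -0.03]
[0.5117 0.0826 0.0894] [-0.8 -0.5 -1.5] [-0.72 -0.08 -0.02]
[0.5118 0.082  0.0891] [-0.6 -0.1 -2.1] [-0.73 -0.15 -0.01]
[0.5119 0.0813 0.0888] [-0.5  0.  -2.6] [-0.73 -0.18  0.  ]
[0.512  0.0807 0.0885] [ 0.3  1.  -1.6] [-0.76 -0.13  0.02]
```

```bash

python3 -m creep '[[[-0.7,0,0],[0,0,0]],[[0,0,0],[0,0,0]]]' 10 >/dev/null; python3 ok.py &&
python3 -m creep '[[[-0.7,0,0],[0,0,0]],[[0,0,0],[0,0,0]]]' 10 >/dev/null&& python3 ok.py &&
python3 -m creep '[[[-0.7,0,0],[0,0,0]],[[0,0,0],[0,0,0]]]' 10 >/dev/null&& python3 ok.py &&
python3 -m creep '[[[-0.7,0,0],[0,0,0]],[[0,0,0],[0,0,0]]]' 10 >/dev/null&& python3 ok.py &&
python3 -m creep '[[[-0.7,0,0],[0,0,0]],[[0,0,0],[0,0,0]]]' 10 >/dev/null&& python3 ok.py &&
python3 -m creep '[[[-0.7,0,0],[0,0,0]],[[0,0,0],[0,0,0]]]' 10 >/dev/null&& python3 ok.py&&
python3 -m creep '[[[-0.7,0,0],[0,0,0]],[[0,0,0],[0,0,0]]]' 10 >/dev/null&& python3 ok.py
```

```text
[0.5121 0.0803 0.0883] [ 0.   0.5 -2.4] [-0.62 -0.07  0.04]
[0.5121 0.0801 0.0882] [-1.   3.6 -1. ] [0.06 0.05 0.01]
```

```bash

python3 -m creep '[[[-0.4,0,0],[0,0,0]],[[0,0,0],[0,0,0]]]' 10 >/dev/null; python3 ok.py; python3 -c "
from h import *; from plate import plate_h
go([.5002,.112,.107],1.75,-.42); print(plate_h(cam('top')))"
```

```text
[0.5122 0.08   0.0882] [-0.   5.2  1.1] [ 0.44  0.09 -0.01]
t 22.1 tcp [0.5122 0.08   0.0882] yaw 1.7503 pitch -0.4219 q [-0.08  0.46 -0.14  1.08  0.41  1.29]
shift now-axes [38.4 -6.1 -3.4] goal-axes [38.3 -6.1 -3.5] turn [ 0.0001 -0.0019  0.0003] F [-0.   5.2  1.1] T [ 0.44  0.09 -0.01] w 16.4 gf 60.3
(224, np.float64(54.08878503482206), np.float64(54.06361431574903), np.float64(0.15756589376965927))
```

```bash

python3 -m creep '[[[1.5,0,0],[0,0,0]],[[2.3,0,0],[0,0,0]],[[0,0,0],[0,0,0]],[[0,0,0],[0,0,0]]]' 10 >/dev/null; python3 ok.py
cat > lev.py <<'E'
from h import *; import sys
from plate import plate_h
o=bot.get_obs(); Rc=R.from_quat(o["tool_rot"]); M=Rc.as_matrix(); a=np.arcsin(M[2,0])
try: piv=np.load("piv.npy")
except OSError:
    piv=o["eef_pos"]+Rc.apply([-.0965,0,.013]); np.save("piv.npy",piv); print("piv",piv)
v=M[:,1]; dF=o["ft_force"]-[0,0,-4.]; ref=o["eef_pos"]-.2*M[:,2]
Tf=-1.89*np.sin(a)*np.array([1,.18,0]); dT=o["ft_torque"]-Tf
Tp=(dT-np.cross(piv-ref,dF))@v
r=o["eef_pos"]-piv
print("t",o["clock"],"a",round(a,4),"TCP-piv along,up",np.round([np.hypot(*r[:2])*1000,r[2]*1000],1),"F",o["ft_force"].round(1),"T",o["ft_torque"].round(2),"Tp",round(Tp,3),"P~",round(Tp/.0405,1),"w",o["grip_width"].round(4))
if len(sys.argv)>1: print(plate_h(cam("top")))
E
python3 lev.py
python3 -m creep '[[[0.26,0,1.93],[0,-0.02,0]],[[0.26,0,1.93],[0,-0.02,0]],[[0.26,0,1.93],[0,-0.02,0]],[[0,0,0],[0,0,0]]]' 10 >/dev/null; python3 lev.py 1
```

```text
[0.5117 0.0821 0.0892] [ 0.3 -0.8 -3.9] [-0.97 -0.18  0.01]
piv [0.52644344 0.00054609 0.03800889]Traceback (most recent call last):
  File "lev.py", line 11, in <module>
    print("t",o["clock"],"a",round(a,4),"TCP-piv along,up",np.round([np.hypot(*r[:2])*1000,r[2]*1000],1),"F",o["ft_force"].round(1),"T",o["ft_torque"].round(2),"Tp",round(Tp,3),"P~",round(Tp/.0405,1),"w",o["grip_width"].round(4))
                                                                                                                                                                                                            ^^^^^^^^^^^^^^^^^^^^^
AttributeError: 'float' object has no attribute 'round'
Traceback (most recent call last):
  File "lev.py", line 11, in <module>
    print("t",o["clock"],"a",round(a,4),"TCP-piv along,up",np.round([np.hypot(*r[:2])*1000,r[2]*1000],1),"F",o["ft_force"].round(1),"T",o["ft_torque"].round(2),"Tp",round(Tp,3),"P~",round(Tp/.0405,1),"w",o["grip_width"].round(4))
                                                                                                                                                                                                            ^^^^^^^^^^^^^^^^^^^^^
AttributeError: 'float' object has no attribute 'round'
```

```bash
sed -i 's/o\["grip_width"\].round(4)/round(o["grip_width"],4)/' lev.py; python3 lev.py 1
python3 -m creep '[[[0.26,0,1.93],[0,-0.02,0]],[[0,0,0],[0,0,0]]]' 10 >/dev/null; python3 lev.py
python3 -m creep '[[[0.13,0,0.96],[0,-0.01,0]],[[0,0,0],[0,0,0]]]' 10 >/dev/null; python3 lev.py 1
```

```text
t 23.15 a 0.3598 TCP-piv along,up [86.9 46.4] F [ 0.6 -1.1 -3.3] T [-0.75 -0.12 -0.07] Tp 0.215 P~ 5.3 w 0.0158
(490, np.float64(53.94423413702472), np.float64(54.004597914813765), np.float64(0.10714419092520788))
t 23.45 a 0.3397 TCP-piv along,up [87.5 44.6] F [-0.  -0.1 -2.6] T [-0.72 -0.11 -0.01] Tp -0.051 P~ -1.3 w 0.0164
t 23.7 a 0.3297 TCP-piv along,up [87.7 43.8] F [-0.5 -0.5 -1.8] T [-0.73 -0.09  0.01] Tp 0.027 P~ 0.7 w 0.016
(495, np.float64(54.21829740925431), np.float64(54.2142355208491), np.float64(0.11583261948026154))
```

```bash

python3 -m creep '[[[0.13,0,0.96],[0,-0.01,0]],[[0.13,0,0.96],[0,-0.01,0]],[[0,0,0],[0,0,0]]]' 10 >/dev/null; python3 lev.py
python3 -m creep '[[[0.13,0,0.96],[0,-0.01,0]],[[0,0,0],[0,0,0]]]' 10 >/dev/null; python3 lev.py
python3 -m creep '[[[0.13,0,0.96],[0,-0.01,0]],[[0,0,0],[0,0,0]]]' 10 >/dev/null; python3 lev.py 1
```

```text
t 24.125 a 0.3089 TCP-piv along,up [88.2 42.3] F [-0.5 -2.7  1.1] T [-0.9   0.12  0.03] Tp 0.47 P~ 11.6 w 0.016
t 24.375 a 0.2986 TCP-piv along,up [88.4 41.6] F [-0.5 -4.8  3.5] T [-1.02  0.23  0.04] Tp 0.915 P~ 22.6 w 0.0163
t 24.625 a 0.2884 TCP-piv along,up [88.7 40.9] F [-0.9 -5.7  5.5] T [-1.06  0.39  0.01] Tp 1.135 P~ 28.0 w 0.0163
(496, np.float64(54.02643392207494), np.float64(54.03017898537228), np.float64(0.10690530247606907))
```

```bash

python3 -m creep '[[[0.13,0,0.96],[0,-0.01,0]],[[0,0,0],[0,0,0]]]' 10 >/dev/null; python3 lev.py
python3 -m creep '[[[0.13,0,0.96],[0,-0.01,0]],[[0,0,0],[0,0,0]]]' 10 >/dev/null; python3 lev.py
python3 -m creep '[[[0.13,0,0.96],[0,-0.01,0]],[[0,0,0],[0,0,0]]]' 10 >/dev/null; python3 lev.py 1
```

```text
t 24.925 a 0.2782 TCP-piv along,up [89.  40.1] F [-1.4 -5.9  5.7] T [-1.13  0.37  0.03] Tp 1.099 P~ 27.1 w 0.0157
t 25.175 a 0.2681 TCP-piv along,up [89.3 39.2] F [-1.8 -7.2  5.6] T [-1.15  0.36  0.06] Tp 1.372 P~ 33.9 w 0.016
t 25.425 a 0.258 TCP-piv along,up [89.6 38.3] F [-1.  -6.7  4.9] T [-1.19  0.34  0.07] Tp 1.219 P~ 30.1 w 0.0163
(494, np.float64(55.21769072218051), np.float64(55.2136213593983), np.float64(0.1050882723220176))
```

```bash

python3 -m creep '[[[0.13,0,0.96],[0,-0.01,0]],[[0.13,0,0.96],[0,-0.01,0]],[[0.13,0,0.96],[0,-0.01,0]],[[0.13,0,0.96],[0,-0.01,0]],[[0,0,0],[0,0,0]]]' 10 >/dev/null; python3 lev.py
python3 -m creep '[[[0.13,0,0.96],[0,-0.01,0]],[[0.13,0,0.96],[0,-0.01,0]],[[0.13,0,0.96],[0,-0.01,0]],[[0.13,0,0.96],[0,-0.01,0]],[[0,0,0],[0,0,0]]]' 10 >/dev/null; python3 lev.py 1
```

```text
t 26.1 a 0.2173 TCP-piv along,up [90.8 34.6] F [-0.3 -7.2  4.9] T [-1.24  0.26  0.02] Tp 1.293 P~ 31.9 w 0.0164
t 26.725 a 0.1767 TCP-piv along,up [91.9 30.9] F [-0.4 -8.   4.6] T [-1.43  0.24  0.04] Tp 1.228 P~ 30.3 w 0.016
(495, np.float64(58.692063822078154), np.float64(58.5764496543972), np.float64(0.10734775719523293))
```

```bash

python3 -m creep '[[[0.13,0,0.96],[0,-0.01,0]],[[0.13,0,0.96],[0,-0.01,0]],[[0.13,0,0.96],[0,-0.01,0]],[[0,0,0],[0,0,0]]]' 10 >/dev/null; python3 lev.py 1
```

```text
t 27.275 a 0.1463 TCP-piv along,up [92.5 28.1] F [-0.1 -8.1  5.1] T [-1.53  0.21  0.1 ] Tp 1.196 P~ 29.5 w 0.0161
(496, np.float64(59.75320037644952), np.float64(59.73020098931792), np.float64(0.11074554939368587))
```

```bash

python3 -m creep '[[[0.13,0,0.96],[0,-0.01,0]],[[0.13,0,0.96],[0,-0.01,0]],[[0.13,0,0.96],[0,-0.01,0]],[[0,0,0],[0,0,0]]]' 10 >/dev/null; python3 lev.py
python3 -m creep '[[[0.13,0,0.96],[0,-0.01,0]],[[0.13,0,0.96],[0,-0.01,0]],[[0.13,0,0.96],[0,-0.01,0]],[[0,0,0],[0,0,0]]]' 10 >/dev/null; python3 lev.py 1

```

```text
t 27.825 a 0.1158 TCP-piv along,up [93.1 25.3] F [-0.1 -7.6  4.8] T [-1.59  0.15  0.05] Tp 0.969 P~ 23.9 w 0.0156
t 28.325 a 0.0853 TCP-piv along,up [93.6 22.5] F [ 1.3 -9.6  5. ] T [-1.69  0.18  0.  ] Tp 1.367 P~ 33.8 w 0.0162
(495, np.float64(62.48867625949724), np.float64(62.46425106164287), np.float64(0.11343924251860797))
```

```bash

python3 -m creep '[[[0.13,0,0.96],[0,-0.01,0]],[[0,0,0],[0,0,0]]]' 10 >/dev/null; python3 lev.py 1

```

```text
t 28.625 a 0.0752 TCP-piv along,up [93.7 21.6] F [ -0.6 -10.7   4. ] T [-1.73  0.16  0.01] Tp 1.4 P~ 34.6 w 0.0163
(493, np.float64(62.579935113886556), np.float64(62.801603075472265), np.float64(0.1091319926968517))
```

```bash

python3 -m creep '[[[0.13,0,0.96],[0,-0.01,0]],[[0,0,0],[0,0,0]]]' 10 >/dev/null; python3 lev.py 
python3 -m creep '[[[0.13,0,0.96],[0,-0.01,0]],[[0,0,0],[0,0,0]]]' 10 >/dev/null; python3 lev.py 
python3 -m creep '[[[0.13,0,0.96],[0,-0.01,0]],[[0,0,0],[0,0,0]]]' 10 >/dev/null; python3 lev.py 1

```

```text
t 28.925 a 0.065 TCP-piv along,up [93.8 20.6] F [-0.6 -9.8  5. ] T [-1.82  0.11 -0.05] Tp 1.186 P~ 29.3 w 0.0166
t 29.175 a 0.0548 TCP-piv along,up [93.9 19.7] F [ -0.2 -10.8   4. ] T [-1.8   0.14  0.05] Tp 1.335 P~ 33.0 w 0.0158
t 29.425 a 0.0446 TCP-piv along,up [94.  18.8] F [  0.7 -10.4   5.4] T [-1.93  0.05 -0.  ] Tp 1.259 P~ 31.1 w 0.0165
(495, np.float64(63.702899990364216), np.float64(63.87215272961647), np.float64(0.11372055683428552))
```

```bash

python3 -m creep '[[[0.13,0,0.96],[0,-0.01,0]],[[0,0,0],[0,0,0]]]' 10 >/dev/null; python3 lev.py 1

```

```text
t 29.725 a 0.0344 TCP-piv along,up [94.1 17.8] F [ -0.1 -10.3   5. ] T [-1.91  0.12  0.02] Tp 1.19 P~ 29.4 w 0.0161
(492, np.float64(64.29284500687298), np.float64(64.41234350102663), np.float64(0.11072546006957144))
```

```bash

python3 -m creep '[[[0.13,0,0.96],[0,-0.01,0]],[[0,0,0],[0,0,0]]]' 10 >/dev/null; python3 lev.py
python3 -m creep '[[[0.13,0,0.96],[0,-0.01,0]],[[0,0,0],[0,0,0]]]' 10 >/dev/null; python3 lev.py 1

```

```text
t 30.025 a 0.0242 TCP-piv along,up [94.1 16.9] F [  0.2 -10.4   5.7] T [-1.96  0.04  0.03] Tp 1.206 P~ 29.8 w 0.0163
t 30.275 a 0.014 TCP-piv along,up [94.2 16. ] F [ -0.8 -11.8   6.1] T [-2.06  0.06  0.04] Tp 1.424 P~ 35.2 w 0.0161
(493, np.float64(65.14699167505768), np.float64(65.09101643324536), np.float64(0.11361898317800773))
```

```bash

python3 -m creep '[[[0.1,0,0.77],[0,-0.008,0]],[[0,0,0],[0,0,0]]]' 10 >/dev/null; python3 lev.py 1

```

```text
t 30.575 a 0.0059 TCP-piv along,up [94.2 15.3] F [  0.  -12.3   6.1] T [-2.15  0.11  0.03] Tp 1.455 P~ 35.9 w 0.0159
(493, np.float64(65.50345866162958), np.float64(65.46510743548214), np.float64(0.11470748146702751))
```

```bash

python3 -m creep '[[[0.08,0,0.58],[0,-0.006,0]],[[0,0,0],[0,0,0]]]' 10 >/dev/null; python3 lev.py
python3 -m creep '[[[0.08,0,0.58],[0,-0.006,0]],[[0,0,0],[0,0,0]]]' 10 >/dev/null; python3 lev.py 1

```

```text
t 30.875 a -0.0002 TCP-piv along,up [94.2 14.9] F [ -0.4 -12.    7.8] T [-2.1   0.21 -0.01] Tp 1.612 P~ 39.8 w 0.0161
t 31.125 a -0.0063 TCP-piv along,up [94.2 14.7] F [ -0.9 -11.7   9.7] T [-2.17  0.35 -0.01] Tp 1.664 P~ 41.1 w 0.0163
(494, np.float64(65.76122806365368), np.float64(65.95425819167971), np.float64(0.10823501438174242))
```

```bash

python3 -m creep '[[[0.08,0,0.58],[0,-0.006,0]],[[0,0,0],[0,0,0]]]' 10 >/dev/null; python3 lev.py 1; python3 lev.py 1

```

```text
t 31.425 a -0.0125 TCP-piv along,up [94.2 14.5] F [ -1.5 -12.3  12.5] T [-2.22  0.55 -0.03] Tp 2.027 P~ 50.0 w 0.0161
(495, np.float64(65.693371137632), np.float64(65.76039840816932), np.float64(0.10439698855718633))
t 31.475 a -0.0124 TCP-piv along,up [94.2 14.5] F [ -1.6 -12.5  11.8] T [-2.16  0.5   0.  ] Tp 2.047 P~ 50.6 w 0.0161
(490, np.float64(65.42421799440226), np.float64(65.3802830877456), np.float64(0.10510916737554363))
```

```bash

python3 -m creep '[[[0,0,-1],[0,0.01,0]],[[0,0,-1.5],[0,0.015,0]],[[0,0,-1.93],[0,0.02,0]],[[0,0,-1.93],[0,0.02,0]],[[0,0,-1.93],[0,0.02,0]],[[0,0,0],[0,0,0]]]' 10 >/dev/null; python3 lev.py 1

```

```text
t 32.275 a 0.08 TCP-piv along,up [97.3 20.9] F [-1.3  0.2 -2.3] T [-0.27 -0.05  0.04] Tp -0.083 P~ -2.0 w 0.0163
(495, np.float64(65.4418821395112), np.float64(65.37886677858111), np.float64(0.10756025321521376))
```

```bash

python3 -m creep '[[[0,0,-1.93],[0,0.02,0]],[[0,0,-1.93],[0,0.02,0]],[[1,0,0],[0,0,0]],[[3,0,0],[0,0,0]],[[4,0,0],[0,0,0]],[[4,0,0],[0,0,0]],[[0,0,0],[0,0,0]]]' 10 >/dev/null; python3 lev.py 1
python3 -m creep '[[[4,0,0],[0,0,0]],[[6,0,0],[0,0,0]],[[6,0,0],[0,0,0]],[[4,0,0],[0,0,0]],[[0,0,0],[0,0,0]]]' 10 >/dev/null; python3 lev.py 1
```

```text
t 33.2 a 0.1194 TCP-piv along,up [109.3  26.4] F [-0.7  0.3 -2.9] T [-0.2  -0.07 -0.03] Tp 0.013 P~ 0.3 w 0.0164
(493, np.float64(65.57891878273362), np.float64(65.63018898138154), np.float64(0.10417837913851613))
t 33.875 a 0.1193 TCP-piv along,up [129.   28.8] F [ 0.2  0.5 -3.2] T [-0.23 -0.08  0.03] Tp -0.028 P~ -0.7 w 0.0162
(495, np.float64(65.71591320958231), np.float64(65.69931243084174), np.float64(0.11182878521621412))
```

```bash

python3 -m creep '[[[3,0,-5],[0,0,0]],[[4,0,-12],[0,0,0]],[[4,0,-18],[0,0,0]],[[4,0,-20],[0,0,0]],[[3,0,-20],[0,0,0]],[[0,0,-10],[0,0,0]],[[0,0,-5],[0,0,0]],[[0,0,0],[0,-0.06,0]],[[0,0,0],[0,-0.06,0]],[[0,0,0],[0,0,0]]]' 10
python3 - <<'E'
from h import *; from plate import plate_h
go([.4997,.1542,.16],2.774,-0.0)
print([np.round(plate_h(cam("top"))[1:3],2) for _ in range(5)])
E
```

```text
clock: 35.17
eef_pos: [0.5017, 0.1349, 0.1577]
tool_rot: [0.64, 0.768, -0.001, -0.0]
ft_force: [-0.5, 0.0, -3.4]
grip_width: 0.0163
grasp_force: 60.1
t 35.175 tcp [0.5017 0.1349 0.1577] yaw 1.7514 pitch 0.0002 q [ 0.26  0.32 -0.08  1.17 -0.    1.65]
shift now-axes [19.4  1.5 -2.3] goal-axes [ 8.8 17.3 -2.3] turn [-1.3000e-03 -5.0000e-04 -1.0226e+00] F [-0.5  0.  -3.4] T [ 0.03  0.01 -0.03] w 16.3 gf 60.1
[array([65.62, 65.64]), array([65.68, 65.61]), array([65.79, 65.72]), array([65.42, 65.49]), array([65.76, 65.69])]
```

```bash

python3 -m creep '[[[19.4,1.5,0],[0,0,-0.1]],[[0,0,0],[0,0,-0.18]],[[0,0,0],[0,0,-0.18]],[[0,0,0],[0,0,-0.18]],[[0,0,0],[0,0,-0.18]],[[0,0,10],[0,0,-0.12]],[[0,0,20],[0,0,-0.083]],[[0,0,30],[0,0,0]],[[0,0,30],[0,0,0]],[[0,0,25],[0,0,0]],[[0,0,12],[0,0,0]],[[0,0,0],[0,0,0]]]' 10
python3 - <<'E'
from h import *
go([.4997,.1542,.012],2.774,-0.0)
p=cam("side"); cv2.imwrite("pics/s5.png",cv2.resize(p["image"][190:315,150:310],(768,600),interpolation=cv2.INTER_CUBIC))
E
```

```text
clock: 36.92
eef_pos: [0.4999, 0.1529, 0.0306]
tool_rot: [0.184, 0.983, -0.001, -0.001]
ft_force: [0.1, -0.2, -3.7]
grip_width: 0.016
grasp_force: 60.0
t 36.925 tcp [0.4999 0.1529 0.0306] yaw 2.7723 pitch -0.0009 q [ 0.3   0.46 -0.24  0.87 -0.    0.67]
shift now-axes [ 0.7  1.1 18.6] goal-axes [ 0.7  1.1 18.6] turn [-0.0018 -0.0009 -0.0017] F [ 0.1 -0.2 -3.7] T [-0.05 -0.04  0.  ] w 16.0 gf 60.0
```

View pics/s5.png

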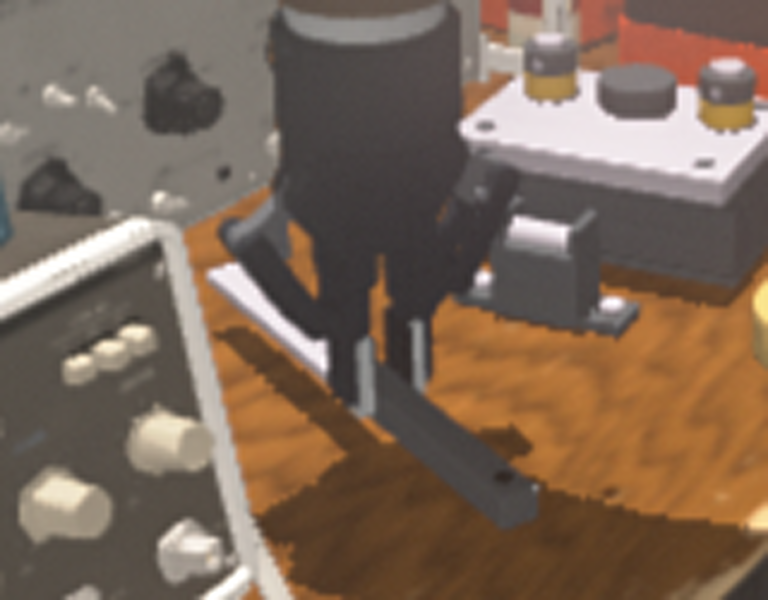

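```bash

python3 -m creep '[[[0,0,8],[0,0,0]],[[0,0,7],[0,0,0]],[[0,0,4],[0,0,0]],[[0,0,2],[0,0,0]],[[0,0,0],[0,0,0]]]' 10 | egrep "eef|ft_f"
python3 -m creep '[[[0,0,2],[0,0,0]],[[0,0,1.5],[0,0,0]],[[0,0,0],[0,0,0]]]' 10| egrep "eef|ft_f"; python3 ok.py
```

```text
eef_pos: [0.5003, 0.1533, 0.0101]
ft_force: [0.9, -0.2, -2.9]
eef_pos: [0.5003, 0.1533, 0.0066]
ft_force: [0.3, -0.2, -3.0]
[0.5003 0.1533 0.0066] [ 0.3 -0.2 -3. ] [ 0.05 -0.04  0.01]
```

Nearly down; open gently, then go straight up and check.

```bash

python3 -m creep '[[[0,0,1],[0,0,0]],[[0,0,0],[0,0,0]]]' 10| egrep "eef|ft_f"
python3 -m creep '[[[0,0,0],[0,0,0]],[[0,0,0],[0,0,0]],[[0,0,0],[0,0,0]],[[0,0,0],[0,0,0]],[[0,0,-5],[0,0,0]],[[0,0,-12],[0,0,0]],[[0,0,-20],[0,0,0]],[[0,0,-25],[0,0,0]],[[0,0,-30],[0,0,0]],[[0,0,-20],[0,0,0]],[[0,0,0],[0,0,0]]]' 45
python3 - <<'E'
from h import *; from plate import plate_h
np.set_printoptions(precision=4,suppress=True)
ps=[cam("top"),cam("side")]; print(plate_h(ps[0]))
for q,z in dict(bar_tip=.0035,bar_grip=.008).items():
    for p in ps:
        for r in vision.place_of(p,q)[:1]: print(q,r["score"],r["position"],atz(p,r["position"],z),depth(p,r["position"]))
cv2.imwrite("pics/s6.png",cv2.resize(ps[1]["image"][190:315,150:310],(768,600),interpolation=cv2.INTER_CUBIC))
E
```

```text
eef_pos: [0.5004, 0.1533, 0.0057]
ft_force: [0.1, -0.7, -3.6]
clock: 39.6
eef_pos: [0.5021, 0.1539, 0.1203]
tool_rot: [0.183, 0.983, 0.001, 0.003]
ft_force: [1.0, 0.5, -1.3]
grip_width: 0.0448
grasp_force: 0.0
(495, np.float64(65.67747252657391), np.float64(65.53457098933961), np.float64(0.10949978865867595))
bar_tip 0.83 [212.5, 177.0] [0.6446 0.0924 0.0035] [ 0.6455  0.0931 -0.0009]
bar_tip 0.56 [197.3, 255.1] [0.6393 0.0987 0.0035] [0.6366 0.1014 0.0055]
bar_grip 0.9 [189.2, 225.8] [0.5029 0.1552 0.008 ] [0.4805 0.1071 0.2293]
bar_grip 0.87 [227.9, 285.4] [0.4928 0.1677 0.008 ] [0.4938 0.1666 0.007 ]
```

View pics/s6.png

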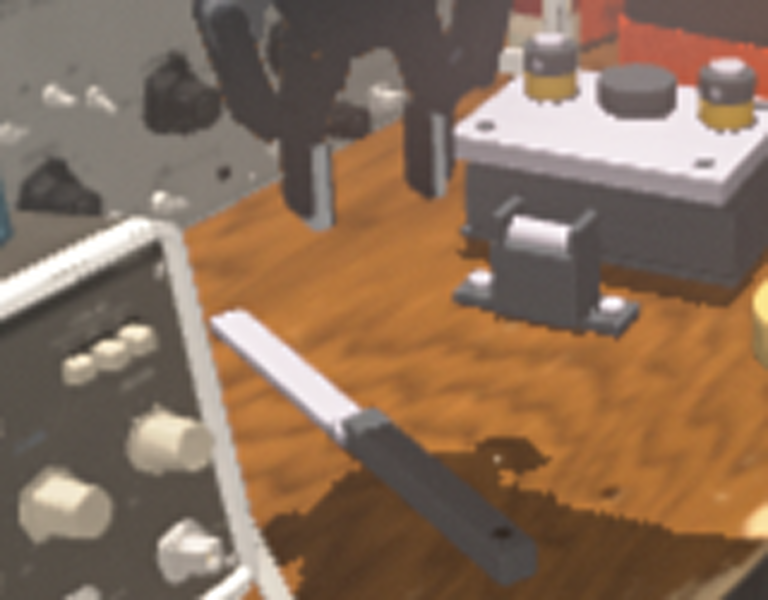

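The bar lies flat on the table, clear of the fulcrum and die set. Its tip is near crop (232,320) and its handle end near (515,560). The plate is still up at the collars, so I'm handing in.

```bash
python3 -c "
from workcell import workorder
print(workorder.job_done())"
```

```text
the job is handed in; nothing more can be done
None
```

I levered the plate up to its collar stop, and the pry bar now lies flat on the table, clear of the fulcrum block and die set; I handed the job in at about 40 s with no verdict shown. At the stop my rough force estimate between bar and plate briefly reached about 50 N, right at the strain limit, though it probably reads high.

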